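# Uncap a test-gas cylinder whose thread may be left- or right-handed

### The job

The regulator is about to go on the test-gas cylinder with the green shoulder, so take off its black protective cap: it is a quarter-turn cap, and nobody knows whether this cylinder is threaded left- or right-handed (flammable mixtures are reversed), so try to turn it one way and, if it stops dead, turn it the other way until it comes free. Lift the cap straight up off the outlet and finish while still holding it there in the gripper, mouth down and well clear (a hand's breadth or so) above the green cylinder, so that the outlet can be inspected and the cap stays clean. Leave the blue cylinder's cap alone, and do not disturb the other things on the cabinet.

Things in the scene. Friction and masses are not known exactly. Their poses are not given: they have to be found in the camera images.
- rack: Low steel carrier, 86 x 196 mm, with two wells; holds both cylinders fast, 49 mm either side of its centre along its y axis (either colour may be on the left). It and the cylinders cannot move. Origin: centre of its underside, on the cabinet top; z up.
- cylinder_green: The cylinder to uncap: small upright bare-aluminium gas cylinder, 60 mm diameter, GREEN domed shoulder and green band, 160 mm high without its outlet and cap. Origin: centre of its underside, 8 mm above the cabinet top; z up, x and y parallel to the carrier's.
- outlet_green (a point): Fixed point on the green cylinder's axis, 167 mm above its origin: where the origin of cap_green is while the cap is seated. The brass outlet, hidden in the cap, rises 20 mm above this point and is 29 mm wide over two lugs, which catch over two lugs inside the cap: as it sits the cap cannot be pulled off (1 mm of play).
- cap_green: Black ribbed round cap on the green cylinder, loose, about 0.04 kg, 41 mm outer diameter, 31 mm high; grip it across any diameter. Origin: centre of its open underside, z up; its x is along the cylinder's x within 0.03 rad at the start. Its two inner lugs must be turned from under the outlet's lugs before it lifts.
- cap_green_top (a point): Centre of the flat top of the cap on the green cylinder, 31 mm above the cap's origin. Turned one way the cap meets a solid stop within 0.2 rad: over 0.3 N m about the vertical at a 50 N grip, then it slips in the fingers. The other way it turns easily (under 0.1 N m), does not rise, and lifts free at 1.1 to 1.8 rad from its start (aim at 1.45). Which way (CW or CCW) varies, unseen.
- cylinder_blue: The neighbouring cylinder, alike but with a BLUE shoulder and band; a bystander. Origin: centre of its underside; z up.
- cap_blue: The like black cap on the blue cylinder, loose on its outlet in the same way; must be left alone. Origin: centre of its open underside; z up.
- alcohol: Bystander: small white alcohol bottle with blue cap, 41 mm diameter, 92 mm high, loose at the right. Origin: centre of its underside.
- regulator: Bystander: pressure regulator with a round white-faced gauge, 90 x 52 x 49 mm, lying loose at the right. Origin: centre of its underside.
- gauze: Bystander: flat gauze packet, 59 x 83 x 12 mm, at the right near the front. Origin: centre of its underside.
- tape: Bystander: white tape roll, 50 mm diameter, 26 mm high, at the left. Origin: centre of its underside.
- gel: Bystander: aluminium tube of paste with blue cap, 40 x 124 x 24 mm, lying at the left. Origin: centre of its underside.
Mind the look-alikes: they are no part of the job. What is shaped like the cap_green but pink is not meant.

How it is judged:
By the outcome, as a careful person would: the job done as asked, in the order asked, and still so for the second after the job is handed in, while the arm keeps its last pose, push and grip.
It also fails if it takes over 48 s, if anything falls off the work surface, if the arm or the gripper's body presses on something with over 40 N, if the wrist force passes 120 N, or if a joint passes its speed limit or range.

### The arm

A 6-joint arm with a two-finger parallel gripper is mounted at the origin on a cart in front of the work surface, level with it; the furniture and walls round the work are solid. World frame = base frame: x ahead of the robot, y to its left, z up, the work surface at z = 0. Lengths are in mm, angles in rad, forces in N, time in s.
With the tool pointing down it reaches from about 375 to 975 mm from the base axis. Payload 3.8 kg.
Tool frame: the origin (TCP) lies midway between the tips of the shut fingers; the grasp point (between the pads) lies 19 mm behind it (r.grip_point_offset is the z of the grasp point in the tool frame, in mm); z points along the fingers, y is the line along which they close (so a half turn about z gives the same grasp; the last joint's range is limited). The gripper opens to 85 mm and grips with 20 to 120 N. Pads are 22 mm wide; open, the fingers measure 114 mm over their backs; the gripper's body (76 mm by 85 mm) begins 54 mm behind the grasp point. The pads swing forward as they close: fully open they stand 13 mm farther back than shut.
Start: joints at [-1.164, 0.264, 1.604, -0, 1.274, -0.037], TCP at [289.822, -609.607, 207.78] pointing down, gripper open.
Joint ranges: [-2.63, 2.63], [-0.94, 2.18], [0.31, 2.57], [-1.31, 4.45], [0, 2.66], [-2.55, 2.55]. Speed limits (rad/s): [2.57, 2.57, 3.14, 3.14, 3.14, 3.14].

### API

Orientations are given as [roll, pitch, yaw] about the fixed x, y, z axes, in that order (R = Rz(yaw) Ry(pitch) Rx(roll)).
In Python, from bench import r gives the robot as it stands.
- The arm moves only by the tool arm_command, never from a script. Its argument "plan" is text: rows parted by semicolons, each of 7 numbers parted by spaces: the shift along the tool's x, y, z in mm, then the turn, a rotation vector about the tool's x, y, z in degrees, then the closure in counts, from 0 (fully open) to 255 (shut). In form: dx dy dz rx ry rz hand; .... A call has 1 to 20 rows; each row is the pose to reach, as a shift and turn from the pose commanded when the call began, along the tool's axes at that moment; what a row does not reach only later rows make up. A row lasts 1/12 s, in which the tool goes at most 41.7 mm and 7.16 degrees, less where a joint would pass 70% of its speed; a pose out of reach is approached as far as the arm can. A call with a gripper value outside its range is refused whole. The fingers move at their own pace and stop on an object; "newtons" is the grip in N (left out, the last holds). Time passes only in rows, so rows that repeat a pose let the fingers close. It gives the time, the measured TCP pose, the force, the opening and the grip force at its end, in the units of the state.
- r.read_state(): the state, without advancing time (a new reading comes with each control period).
- r.get_image(name): name is "scene" or "top" or "wrist"; returns (picture, depth): 400x640x3 uint8, red, green, blue; 400x640 float32, mm along the optical axis (not along the pixel's ray), 0 where there is no reading.
- r.camera_params(name): a dict with "fx", "fy", "cx", "cy" (pixels), "pose" (4x4, takes a point from camera to world coordinates); the wrist camera has in their place "hand_eye" (4x4, takes a point from camera to tool coordinates, whose origin is the TCP and whose axes are the flange's). Camera axes: x right, y up, looking along -z (the intrinsics and any distortion apply to the point x, -y, -z); pixel columns grow to the right and rows downward; lengths in mm; the calibration is good to about 2 mm. A picture is of the moment at which its call begins: read the wrist's pose just before it. camera_params takes no time and is no camera call.
- r.finish_job(): hands the job in; it is judged then, once.
Trained networks look in the newest picture that a camera, given by its name, has taken for a name from the list of things; names that differ only in an ending like _2 or _b are one class to them, and where a whole thing is asked for, a point or a joint stands for the part that bears it (a point fixed in the world has none). Each returns a list of dicts, best first, with "confidence" (0 to 1); they miss things now and then, are a little off and sometimes report something else, mostly with a low value. They report only what shows in the picture. A call takes as long as a camera call. They do not tell look-alikes from the thing itself.
- r.recognise(camera, thing): "at" ([row, column] as shares, 0 to 1, of the picture: columns of its width, rows of its height, amid what is visible of it).
- r.outline_of(camera, thing): "pixels" (400x640 bool, what is visible of it) and "at" ([row, column] as shares, 0 to 1, of the picture: columns of its width, rows of its height, amid what is visible of it).
- r.spot_point(camera, thing): "at" ([row, column] as shares, 0 to 1, of the picture: columns of its width, rows of its height: a listed point, or the origin of a listed thing).
The state is a dict: "t": time; "joint_positions": joint angles; "joint_velocities": joint speeds; "tau": joint torques, N m; "position": TCP position; "eef_rot": TCP orientation; "force": force on the tool from outside, world axes, zero at the start; "wrist_torque": the same for the moment, N m; "width": opening from 0.0 (shut) to 1.0 (fully open); "finger_force": force on a finger pad.
Only numpy, scipy, OpenCV 4.12 (cv2) and the standard library are available. Lean on these libraries where they do the work, as an engineer would, in place of code of your own. Each camera call takes 0.05 s, during which the arm holds its last target. There are 200 camera calls.

## Working session

There is one attempt and no reset: what is moved stays moved. The work goes in short steps, Python scripts to look and compute and a tool call to move; the robot and the scene stay as the last step left them, time stands still between calls to the robot, and variables do not carry over. Pictures are saved under pics/ and viewed, at most 10 in all, crops included, and the job is handed in when it is done.

Besides the shell and the picture viewer there is one more tool, called after ">>>" as name(argument=value, ...) on one line, values as JSON. arm_command: Moves the arm, as the interface text tells. Its arguments: {"type":"object","properties":{"plan":{"type":"string"},"newtons":{"type":"number"}},"required":["plan"]}

```bash
mkdir -p pics
cat > h.py <<'E'
import numpy as np, cv2
from bench import r
from scipy.spatial.transform import Rotation as R
def T_tool():
    s=r.read_state(); T=np.eye(4); T[:3,:3]=R.from_euler('xyz',s['eef_rot']).as_matrix(); T[:3,3]=s['position']; return T
def world(name,row,col,depth,T=None):
    c=r.camera_params(name); P=c['pose'] if 'pose' in c else T@np.array(c['hand_eye'])
    d=depth; p=np.array([(col-c['cx'])/c['fx']*d,-(row-c['cy'])/c['fy']*d,-d,1]); return (np.array(P)@p)[:3]
def save(n,im): cv2.imwrite('pics/'+n,cv2.cvtColor(im,cv2.COLOR_RGB2BGR))
E
python3 - <<'E'
from h import *
print(r.read_state()); print(r.camera_params('scene'),r.camera_params('wrist'))
for n in('scene','top'):
    im,d=r.get_image(n); save(n+'.png',im)
    for t in('cap_green','cap_blue','cylinder_green'):
        for o in r.recognise(n,t)[:3]:
            a=o['at'];i,j=int(a[0]*400),int(a[1]*640); print(n,t,i,j,round(o['confidence'],2),im[i,j],d[i,j],world(n,i,j,d[i,j]).round())
    for o in r.spot_point(n,'cap_green_top')[:3]:
        a=o['at'];i,j=int(a[0]*400),int(a[1]*640); print(n,'top',i,j,round(o['confidence'],2),d[i,j],world(n,i,j,d[i,j]).round())
E
```

```text
{'t': 0.0, 'joint_positions': array([-1.16389160e+00,  2.64797288e-01,  1.60539622e+00, -2.69117858e-05,
        1.27371899e+00, -3.68901995e-02]), 'joint_velocities': array([-1.75516005e-04, -9.18011524e-04,  4.94188055e-05, -6.54556339e-04,
       -9.39411467e-04,  7.91334574e-04]), 'tau': array([-1.92156374e-03, -5.15114951e+01, -3.67315900e+01, -2.79677533e-04,
        1.27056101e-02,  1.68836533e-05]), 'position': array([ 289.50160976, -608.87440063,  206.42037431]), 'eef_rot': array([-3.13927344e+00, -5.98628548e-05,  4.43802769e-01]), 'force': array([-0.59887331,  0.36968288,  0.10713051]), 'wrist_torque': array([-0.00656273, -0.03239882, -0.01750173]), 'finger_force': 0.0, 'width': 1.0004245807536125}
{'fx': 413.1951415225415, 'fy': 413.1951415225415, 'cx': 322.9329318573608, 'cy': 198.29973704437995, 'pose': array([[-8.13335561e-01,  4.47335367e-01, -3.71989697e-01,
         2.29073812e+02],
       [-5.81777642e-01, -6.30265490e-01,  5.14101339e-01,
         5.55954679e+02],
       [-4.47655781e-03,  6.34552190e-01,  7.72867051e-01,
         8.05715806e+02],
       [ 0.00000
[... 858 characters left out ...]
453. 147. 138.]
scene top 199 359 0.62 778.81 [463. 117. 203.]
scene top 176 333 0.62 1065.9247 [630. -43.  18.]
scene top 214 367 0.55 976.65533 [491.  17.  27.]
top cap_green 216 321 0.7 [44 39 45] 940.5221 [461. 121. 204.]
top cap_green 211 365 0.6 [249 154 192] 1119.6909 [489.   6.  27.]
top cap_green 174 328 0.55 [250 157 194] 1131.9275 [588.  98.  29.]
top cap_blue 222 277 0.8 [40 39 43] 937.0582 [450. 217. 206.]
top cap_blue 224 399 0.41 [242 244 238] 1129.076 [454. -82.  13.]
top cylinder_green 223 321 0.56 [43 42 47] 937.3762 [445. 122. 205.]
top top 214 321 0.8 940.23755 [465. 121. 205.]
top top 212 364 0.72 1119.5269 [486.   9.  27.]
top top 174 334 0.58 1127.5775 [587.  83.  34.]
```

View pics/scene.png

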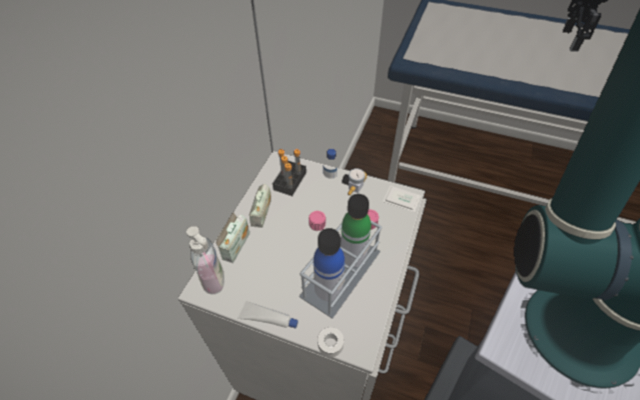

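View pics/top.png

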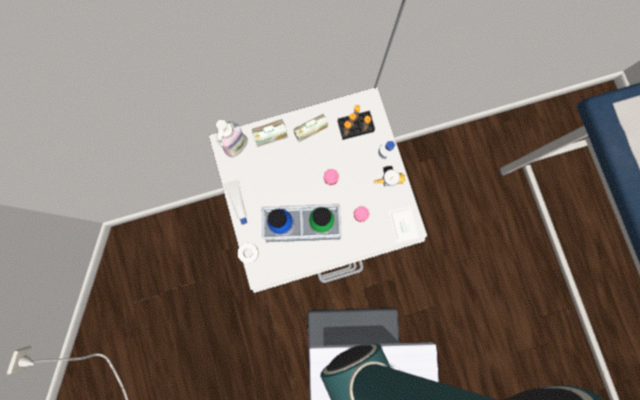

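The scene view shows the green cylinder's black cap at row 206, col 358 and the blue cylinder's at (240, 329). The pink look-alikes are at (220, 317) and (216, 373). In the top view the green cap is at (216, 321), the blue cap at (220, 279), and the pink ones at (176, 331) and (213, 362). I choose the black cap on the green shoulder. Next I'll take a close crop and measure it.

Run:
```python
from h import *
for n in('scene','top'):
    im,d=r.get_image(n); c=r.camera_params(n)
    jj,ii=np.meshgrid(np.arange(640),np.arange(400)); 
    P=np.stack([(jj-c['cx'])/c['fx']*d,-(ii-c['cy'])/c['fy']*d,-d],-1)@np.array(c['pose'])[:3,:3].T+np.array(c['pose'])[:3,3]
    m=(d>0)&(P[...,2]>197)&(P[...,2]<214)&(abs(P[...,0]-455)<50)&(im.sum(-1)<220)
    for y in (121,217):
        k=m&(abs(P[...,1]-y)<35); q=P[k]; print(n,y,k.sum(),np.median(q,0).round(1),((q.min(0)+q.max(0))/2).round(1),np.ptp(q,axis=0).round(1))
    if n=='scene': save('crop.png',cv2.resize(im[170:300,270:430],None,fx=4,fy=4,interpolation=cv2.INTER_CUBIC))
T=T_tool(); g=np.array([455,121,330.]); print((T[:3,:3].T@(g-T[:3,3])).round(1))
```

```text
scene 121 273 [459.8 125.9 202.8] [459.3 124.6 201.7] [35.8 37.6  9.2]
scene 217 334 [458.1 222.6 202.9] [459.  221.3 201.6] [37.6 38.   9.2]
top 121 255 [460.7 119.4 205.1] [460.6 119.1 204.2] [35.3 39.1 12.3]
top 217 254 [459.4 216.4 204.9] [459.1 216.7 203.9] [35.  38.7 11.8]
[ 462.9 -588.9 -122.2]
```

View pics/crop.png

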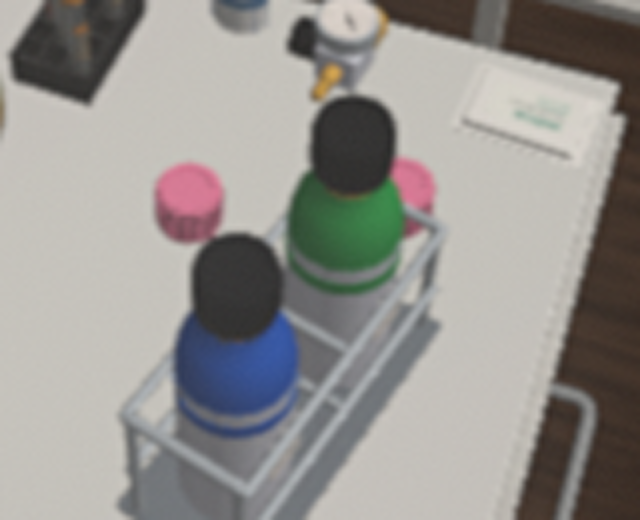

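The crop confirms it: the black cap sits on the green shoulder, and the pink caps lie on the table. I'll raise the arm and move above it.

>>> arm_command(plan="0 0 -122 0 0 0 0;0 0 -122 0 0 0 0;0 0 -122 0 0 0 0;467.5 -587 -122 0 0 -79.3 0;467.5 -587 -122 0 0 -79.3 0;467.5 -587 -122 0 0 -79.3 0;467.5 -587 -122 0 0 -79.3 0;467.5 -587 -122 0 0 -79.3 0;467.5 -587 -122 0 0 -79.3 0;467.5 -587 -122 0 0 -79.3 0;467.5 -587 -122 0 0 -79.3 0;467.5 -587 -122 0 0 -79.3 0;467.5 -587 -122 0 0 -79.3 0;467.5 -587 -122 0 0 -79.3 0;467.5 -587 -122 0 0 -79.3 0;467.5 -587 -122 0 0 -79.3 0;467.5 -587 -122 0 0 -79.3 0;467.5 -587 -122 0 0 -79.3 0;467.5 -587 -122 0 0 -79.3 0;467.5 -587 -122 0 0 -79.3 0", newtons=50)

```text
t: 2.27
position: [450.4, 82.5, 330.4]
eef_rot: [3.14, 0.0, 1.828]
force: [0.8, -0.6, 0.2]
width: 1.001
finger_force: 0.0
```

>>> arm_command(plan="35 19 0 0 0 0 0;35 19 0 0 0 0 0;35 19 0 0 0 0 0;35 19 0 0 0 0 0")

```text
t: 2.6
position: [459.7, 118.8, 329.7]
eef_rot: [-3.141, 0.001, 1.829]
force: [-0.1, -1.0, -1.4]
width: 1.002
finger_force: 0.0
```

Run:
```python
from h import *
n='wrist'
print(r.read_state()['position'],r.read_state()['joint_positions'])
T=T_tool(); im,d=r.get_image(n); save('wrist.png',im); c=r.camera_params(n); M=T@np.array(c['hand_eye'])
jj,ii=np.meshgrid(np.arange(640),np.arange(400))
P=np.stack([(jj-c['cx'])/c['fx']*d,-(ii-c['cy'])/c['fy']*d,-d],-1)@M[:3,:3].T+M[:3,3]
m=(d>0)&(P[...,2]>201)&(P[...,2]<212)&(np.hypot(P[...,0]-460,P[...,1]-121)<32)&(im.sum(-1)<250)
q=P[m]; (x,y),rad=cv2.minEnclosingCircle(q[:,:2].astype(np.float32)); print(m.sum(),q.mean(0),x,y,rad)
g=np.array([x,y,176]); print((T[:3,:3].T@(g-T[:3,3])).round(1), r.grip_point_offset)
ij=np.argwhere(m); print(ij.mean(0))
```

```text
[459.71092356 118.81130171 329.73675732] [ 2.00990750e-01 -1.75064868e-01  1.84074719e+00 -6.96134122e-04
  1.47636355e+00 -5.71165550e-02]
1434 [461.57011139 123.75286569 206.12715839] 462.0772399902344 123.16229248046875 20.46452522277832
[  3.7   3.5 153.7] -18.700000000000003
[181.05578801 320.74476987]
```

View pics/wrist.png

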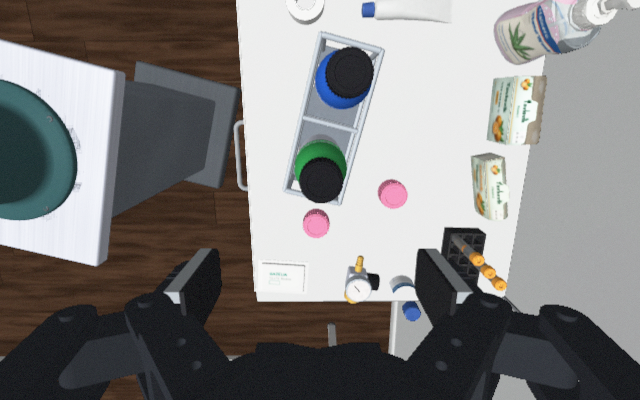

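The wrist view shows the black cap on the green shoulder at (181, 321), the blue one at (72, 350), and the pink ones clear of it. The cap is centred between the open fingers. I'll descend and grip.

>>> arm_command(plan="3 3 40 0 0 0 0;3 3 80 0 0 0 0;3 3 110 0 0 0 0;3 3 135 0 0 0 0;3 3 150 0 0 0 0;3 3 159 0 0 0 0;3 3 159 0 0 0 0;3 3 159 0 0 0 0;3 3 159 0 0 0 100;3 3 159 0 0 0 140;3 3 159 0 0 0 180;3 3 159 0 0 0 220;3 3 159 0 0 0 255;3 3 159 0 0 0 255;3 3 159 0 0 0 255;3 3 159 0 0 0 255;3 3 159 0 0 0 255;3 3 159 0 0 0 255;3 3 159 0 0 0 255", newtons=50)

```text
t: 4.23
position: [462.8, 122.7, 172.4]
eef_rot: [3.14, 0.0, 1.828]
force: [-0.9, -0.7, 5.0]
width: 0.438
finger_force: 49.4
```

```bash
python3 -c "
from h import *
s=r.read_state();print(s)"
```

```text
{'t': 4.2333, 'joint_positions': array([ 2.07529019e-01, -8.80236567e-02,  2.05204865e+00, -3.88164719e-04,
        1.17573082e+00, -4.97981670e-02]), 'joint_velocities': array([-0.00084877,  0.00032721,  0.00048369, -0.00266191,  0.00171735,
        0.0002871 ]), 'tau': array([ 2.16550310e-01, -2.82605821e+01, -3.38331771e+01,  1.59793678e-01,
       -5.85087352e-01, -1.75312848e-02]), 'position': array([462.75914548, 122.74891558, 172.37289999]), 'eef_rot': array([3.13977597e+00, 4.49526308e-04, 1.82827217e+00]), 'force': array([-0.89930843, -0.69778442,  5.04672074]), 'wrist_torque': array([-0.15094437,  0.31186982, -0.01527941]), 'finger_force': 49.44970428943634, 'width': 0.43844743685116166}
```

Held with 50 N. I'll try one direction, gently.

>>> arm_command(plan="0 0 0 0 0 3 255;0 0 0 0 0 6 255;0 0 0 0 0 9 255;0 0 0 0 0 12 255;0 0 0 0 0 14 255;0 0 0 0 0 14 255;0 0 0 0 0 14 255")

```text
t: 4.82
position: [463.0, 122.8, 172.4]
eef_rot: [3.139, -0.0, 1.585]
force: [-0.7, 0.0, 6.1]
width: 0.439
finger_force: 49.6
```

```bash
python3 -c "
from h import *
s=r.read_state();print(s['wrist_torque'],s['force'],s['eef_rot'],s['joint_positions'])"
```

```text
[-0.1626675   0.13426301  0.00397945] [-0.67827949  0.01448319  6.1447538 ] [ 3.13920084e+00 -1.67129456e-04  1.58473947e+00] [ 2.07527104e-01 -8.78613507e-02  2.05191212e+00 -3.20912029e-04
  1.17516262e+00  1.93707485e-01]
```

The torque is about zero at 0.24 rad, past any stop, so this is the free direction. I'll continue to 1.45 rad.

>>> arm_command(plan="0 0 0 0 0 5 255;0 0 0 0 0 10 255;0 0 0 0 0 15 255;0 0 0 0 0 20 255;0 0 0 0 0 25 255;0 0 0 0 0 30 255;0 0 0 0 0 35 255;0 0 0 0 0 40 255;0 0 0 0 0 45 255;0 0 0 0 0 50 255;0 0 0 0 0 55 255;0 0 0 0 0 60 255;0 0 0 0 0 65 255;0 0 0 0 0 69 255;0 0 0 0 0 69 255;0 0 0 0 0 69 255;0 0 0 0 0 69 255")

```text
t: 6.23
position: [463.7, 122.5, 172.4]
eef_rot: [3.14, -0.003, 0.382]
force: [1.7, -1.4, 5.9]
width: 0.442
finger_force: 49.7
```

```bash
python3 -c "
from h import *
s=r.read_state();print(s['wrist_torque'],s['force'],s['eef_rot'],s['joint_positions'])"
```

```text
[-0.34635306 -0.22509809 -0.0358409 ] [ 1.71202577 -1.43030324  5.89367592] [ 3.13999373 -0.0033738   0.38237519] [ 2.07161278e-01 -8.76227201e-02  2.05167917e+00 -1.06944894e-03
  1.17393555e+00  1.39599671e+00]
```

>>> arm_command(plan="0 0 -1 0 0 0 255;0 0 -2 0 0 0 255;0 0 -4 0 0 0 255;0 0 -6 0 0 0 255;0 0 -6 0 0 0 255")

```text
t: 6.65
position: [462.4, 122.3, 176.7]
eef_rot: [3.141, -0.0, 0.38]
force: [3.6, -3.5, -1.4]
width: 0.436
finger_force: 50.5
```

It lifts with almost no resistance, so it's free. I'll take it straight up.

>>> arm_command(plan="0 0 -6 0 0 0 255;0 0 -12 0 0 0 255;0 0 -18 0 0 0 255;0 0 -26 0 0 0 255;0 0 -40 0 0 0 255;0 0 -60 0 0 0 255;0 0 -80 0 0 0 255;0 0 -100 0 0 0 255;0 0 -115 0 0 0 255;0 0 -122 0 0 0 255;0 0 -122 0 0 0 255;0 0 -122 0 0 0 255;0 0 -122 0 0 0 255;0 0 -122 0 0 0 255")

```text
t: 7.82
position: [461.1, 122.5, 297.2]
eef_rot: [-3.141, 0.003, 0.379]
force: [-0.1, -0.1, -0.1]
width: 0.434
finger_force: 50.8
```

```bash
python3 -c "
from h import *
s=r.read_state();print(s['position'],s['force'],s['width'],s['finger_force'])
im,d=r.get_image('scene'); save('end.png',cv2.resize(im[120:300,250:450],None,fx=3,fy=3,interpolation=cv2.INTER_CUBIC))"
```

```text
[461.13931255 122.52497724 297.18462427] [-0.13302262 -0.06341107 -0.1266982 ] 0.4344937528726868 50.802900195121765
```

View pics/end.png

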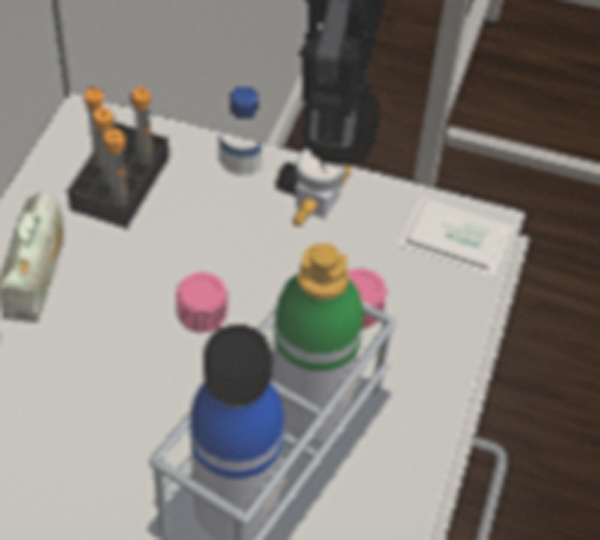

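The picture shows the brass outlet exposed at crop (325, 265), the cap held in the gripper above it at (335, 130), and the blue cap and bystanders unmoved. I'll hand it in.

```bash
python3 -c "
from h import *
print(r.finish_job())"
```

```text
the job is handed in; nothing more can be done
None
```

The green cylinder's cap turned freely the first way I tried (clockwise seen from above) and came off. The gripper is holding it mouth down, about 10 cm above the exposed outlet; the blue cap and the other things were not touched, and the job is handed in.

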